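# Release a seed sample tube with the two-key station

### The job

Release the sealed seed tube from the ramp of the dispenser: press the two round keys of the grey station down together, one fingertip on each, and keep both down until the tube has rolled into the catch tray and lies there; then let both keys come up and move clear. Press nothing else (not the square lockout button), never push down one round key alone, and do not touch the tube, lift it or knock the other objects.

Things in the scene. Friction and masses are not known exactly. Their poses are not given: they have to be found in the camera images.
- station: Fixed grey control box, 130 (x) x 170 (y) x 50 mm high; origin at the centre of its underside; yaw within 0.5 rad. On top: two round keys at x = -20, y = +30 and -30 mm; between them an upright grey rib 8 mm thick (y), from x = -50 to +10 mm, top 84 mm above the table (12 mm above the keys), which the fingers straddle; a square lockout button at x = +42, y = 0.
- key_left_top (a point): Left key (station y = +30 mm). Middle of its flat top (moves with it): round black push key, 28 mm in diameter, in a metal collar 44 mm across whose top is 10 mm below the key top; key top 72 mm above the table when up. Spring loaded, straight down: moves from about 2 N, fully down (6 mm) at about 5 N, then a hard stop.
- key_right_top (a point): Right key (station y = -30 mm). Middle of its flat top (moves with it): round black push key, 28 mm in diameter, in a metal collar 44 mm across whose top is 10 mm below the key top; key top 72 mm above the table when up. Spring loaded, straight down: moves from about 2 N, fully down (6 mm) at about 5 N, then a hard stop.
- key_left (a joint): Travel of the left key, m: 0 up, 0.006 fully down. Each key draws down one of the two stop pins of the dispenser; the pin is out of the tube's way once its key is more than about 3.5 mm down, and comes back up with the key.
- key_right (a joint): Travel of the right key, m: 0 up, 0.006 fully down; works the other pin in the same way.
- lockout (a joint): Travel of the square lockout button (18 mm wide, top 64 mm above the table), m: 0 up, 0.006 down. Not to be pressed.
- dispenser: Fixed white dispenser, 264 (x) x 90 (y) mm, walls 85 mm high over the ramp, 40 mm round the catch tray (end wall clear); origin at the centre of its underside. A steel ramp 78 mm wide falls 8 degrees towards +x; two steel pins at x = -35 mm stop the tube. At the +x end is the catch tray: floor from x = 42 to 126 mm, 19 to 26 mm above the table. Nothing here needs touching.
- tube: Loose sealed glass sample tube, round ends, grey cap, 22 mm in diameter, 70 mm long, about 35 g; origin at its centre, long axis along y. Starts on the ramp against the raised pins (dispenser x about -49 mm) and rolls down by itself in about one second when both pins are down. In the tray its centre is at dispenser x above 45 mm.
- tray_mid (a point): Middle of the catch tray's floor, at the +x end of the dispenser.
- jar: Bystander: loose clip-top glass jar, 68 mm in diameter, 97 mm high; origin at the centre of its underside.
- dish: Bystander: loose closed flat round dish, 90 mm in diameter, 14 mm high; origin at the centre of its underside.
- vial: Bystander: loose upright glass vial with white cap, 29 mm in diameter, 60 mm high; origin at the centre of its underside.
There are look-alikes about, which are no part of the job. Of the things shaped like the station, the grey one is meant.

How it is judged:
On the way, in this order (a step that is already met when the one before it is completed fails the run):
1. both round keys are held down together by the fingertips, the tube still on the ramp (value of joint each of key_left, key_right above 0.003 m and contact force between the fingers and key_left above 0.5 N and contact force between the fingers and key_right above 0.5 N and x of tube in the frame of dispenser below 0.04 m), for 0.05 s.
2. the tube lies in the catch tray while both keys are still held down (value of joint each of key_left, key_right above 0.003 m and contact force between the fingers and key_left above 0.5 N and contact force between the fingers and key_right above 0.5 N and x of tube in the frame of dispenser between 0.045 and 0.126 m and y of tube in the frame of dispenser between -0.04 and 0.04 m and z of tube in the frame of dispenser between 0.015 and 0.05 m), for 0.2 s.
At the end, for the whole second after the job is handed in: The tube lies at rest (under 30 mm/s) inside the catch tray, both round keys are up (within 1 mm) and the lockout button is up (x of tube in the frame of dispenser between 0.045 and 0.126 m and y of tube in the frame of dispenser between -0.04 and 0.04 m and z of tube in the frame of dispenser between 0.015 and 0.05 m and value of joint each of key_left, key_right, lockout below 0.001 m and linear speed of tube below 0.03 m/s); the robot touches nothing.
It fails at once if one round key is pushed down (over 5 mm) while the other is up (under 1 mm) ((value of joint key_left above 0.005 m and value of joint key_right below 0.001 m) or (value of joint key_right above 0.005 m and value of joint key_left below 0.001 m)).
It fails at once if the square lockout button is pressed (over 2 mm) (value of joint lockout above 0.002 m).
It fails at once if the robot touches the tube (contact force between any of the arm, the fingers and tube above 0.3 N).
It fails at once if the tube is lifted or falls out of the dispenser (height (world z) of tube above 0.11 m or height (world z) of tube below 0.014 m).
It fails at once if the jar, dish or vial is moved more than 15 mm or lifted (distance of any of jar, dish, vial from where it was at the start of the episode above 0.015 m).
It also fails if it takes over 32 s, if anything falls off the work surface, if the arm or the gripper's body presses on something with over 40 N, if the wrist force passes 120 N, or if a joint passes its speed limit or range.

### The arm

A 7-joint arm with a two-finger parallel gripper is mounted at the origin on the work surface. World frame = base frame: x ahead of the robot, y to its left, z up, the work surface at z = 0. Lengths are in m, angles in rad, forces in N, time in s.
With the tool pointing down it reaches from about 0.4 to 0.85 m from the base axis. Payload 10.4 kg.
Tool frame: the origin (TCP) lies between the finger pads; the fingertips stand 19 mm ahead of it and the grasp point (between the pads) is the TCP; x points along the fingers, y is the direction in which the jaws open and shut, and the axes are right-handed (so a half turn about x gives the same grasp; the last joint's range is limited). The gripper opens to 87 mm and grips with 3 to 60 N. Pads are 19 mm wide; open, the fingers measure 117 mm over their backs; the gripper's body (75 mm by 190 mm) begins 51 mm behind the grasp point.
Start: joints at [1.14, 0.332, -0.065, 1.46, 0.022, 1.35, -0.088], TCP at [0.248, -0.574, 0.242] pointing down, gripper open.
Joint ranges: [-2.6, 2.6], [-0.5, 2.12], [-1.47, 1.34], [0.16, 2.42], [-1.27, 4.41], [0.06, 2.06], [-2.6, 2.6]. Speed limits (rad/s): [2.22, 2.22, 2.79, 2.79, 3.14, 3.14, 3.14].

### API

Orientations are given as a unit quaternion [x, y, z, w].
In Python, from bench import r gives the robot as it stands.
- The arm moves only by the tool drive_tool, never from a script. Its argument "motion" is a list of rows, each a list of 4 numbers: the shift along the tool's x, y, z in cm, then the turn about the tool's x in units of 5 degrees (1.0 is 5 degrees). In form: [[tx, ty, tz, twist], ...]. A call has 1 to 20 rows; each row is the pose to reach, as a shift and turn from the pose commanded when the call began, along the tool's axes at that moment; what a row does not reach only later rows make up. A row lasts 1/12 s, in which the tool goes at most 41.7 mm and 7.16 degrees, less where a joint would pass 70% of its speed; a pose out of reach is approached as far as the arm can. A call with a gripper value outside its range is refused whole. "grip" is the closure in counts, from 0 (fully open) to 255 (shut), set as the call begins (left out, the last holds). The fingers move at their own pace and stop on an object; "force" is the grip in N (left out, the last holds). Time passes only in rows, so rows that repeat a pose let the fingers close. It gives the time, the measured TCP pose, the force and the opening at its end, in the units of the state.
- r.read_state(): the state, without advancing time (a new reading comes with each control period).
- r.camera(name): name is "scene" or "top"; returns the picture (480x640x3 uint8, red, green, blue); there is no depth.
- r.calibration(name): a dict with "fx", "fy", "cx", "cy" (pixels), "dist" ([k1, k2, p1, p2, k3] as OpenCV has them; the pictures are not rectified), "xyz" and "orientation" of the camera in the world. Camera axes: x right, y up, looking along -z (the intrinsics and any distortion apply to the point x, -y, -z); pixel columns grow to the right and rows downward; lengths in m; the calibration is good to about 2 mm. A picture is of the moment at which its call begins. calibration takes no time and is no camera call.
- r.close_job(): hands the job in, once; it reports no verdict.
The state is a dict: "time": time; "joint_positions": joint angles; "joint_vel": joint speeds; "joint_torque": joint torques, N m; "ee_pos": TCP position; "eef_rot": TCP orientation; "ft_force": force on the tool from outside, world axes, zero at the start; "torque": the same for the moment, N m; "width": finger opening in m.
Only numpy, scipy, OpenCV 4.12 (cv2) and the standard library are available. Lean on these libraries where they do the work, as an engineer would, in place of code of your own. Each camera call takes 0.05 s, during which the arm holds its last target.

## Working session

There is one attempt and no reset: what is moved stays moved. The work goes in short steps, Python scripts to look and compute and a tool call to move; the robot and the scene stay as the last step left them, time stands still between calls to the robot, and variables do not carry over. Pictures are saved under pics/ and viewed, and the job is handed in when it is done.

Besides the shell and the picture viewer there is one more tool, called after ">>>" as name([rows], argument=value, ...), one row to a line, values as JSON. drive_tool: Moves the arm, as the interface text tells. Its arguments: {"type":"object","properties":{"motion":{"type":"array","items":{"type":"array","items":{"type":"number"}}},"grip":{"type":"number"},"force":{"type":"number"}},"required":["motion"]}

```bash
mkdir -p pics; ls
python3 - <<'E'
from bench import r
import cv2
s=r.read_state();print({k:s[k] for k in s})
for n in("scene","top"):
    im=r.camera(n);cv2.imwrite(f"pics/{n}0.png",im[:,:,::-1]);print(n,r.calibration(n))
E
```

```text
pics
{'time': 0.0, 'joint_positions': array([ 1.14040911,  0.33286479, -0.0647365 ,  1.46096563,  0.0216277 ,
        1.34990613, -0.08848922]), 'joint_vel': array([ 0.0011023 ,  0.00141123,  0.0012466 ,  0.00083644,  0.00130605,
        0.00119769, -0.00084624]), 'joint_torque': array([ 5.26496240e-05, -6.23240876e+01,  2.52098119e-02, -3.89899743e+01,
       -6.11193851e-02,  3.97555938e-02,  1.54220197e-04]), 'ee_pos': array([ 0.2477201 , -0.57340424,  0.24074684]), 'eef_rot': array([-0.69232169, -0.14369705,  0.6925865 , -0.1427087 ]), 'ft_force': array([0.80373829, 0.3569737 , 0.50713259]), 'torque': array([-0.01216111,  0.01877945, -0.01582008]), 'width': 0.08749656469527237}
scene {'fx': 536.864133393744, 'fy': 536.864133393744, 'cx': 322.77328581477366, 'cy': 243.78318447912997, 'dist': array([0.05683946, 0.        , 0.        , 0.        , 0.        ]), 'xyz': array([1.46277325, 0.20633893, 0.73947939]), 'orientation': array([0.30269769, 0.36786441, 0.67470905, 0.56375312])}
top {'fx': 522.14326358018, 'fy': 522.14326358018, 'cx': 313.1023166938884, 'cy': 233.12643609441824, 'dist': array([-0.14141413,  0.        ,  0.        ,  0.        ,  0.        ]), 'xyz': array([0.33556956, 0.01992517, 1.18243872]), 'orientation': array([-0.03741239,  0.04848535,  0.71548851, -0.69593511])}
```

View pics/top0.png

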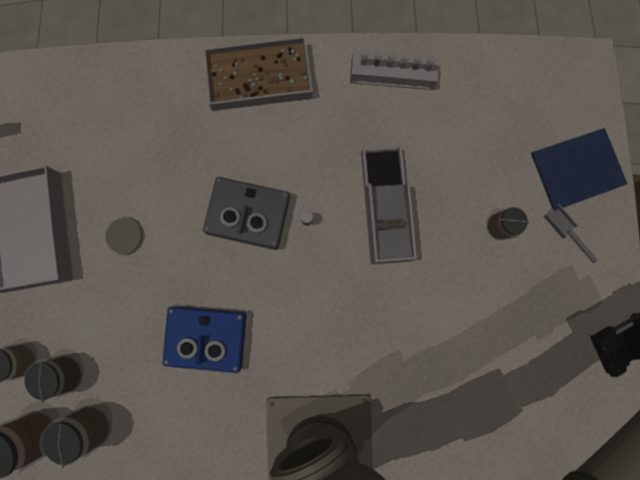

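View pics/scene0.png

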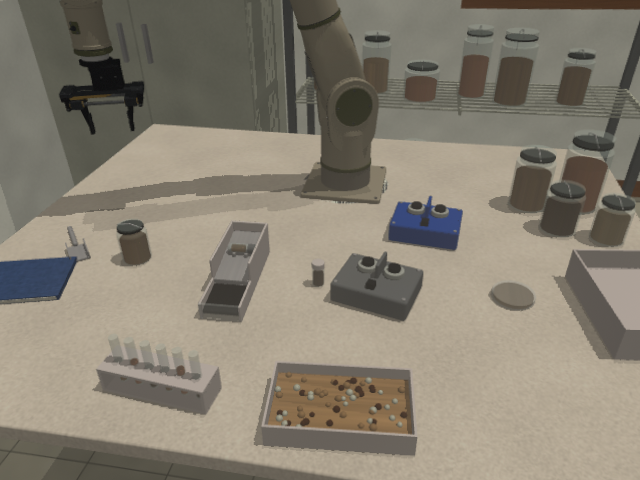

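The top view shows the grey station at about (247,213), with keys near (230,216) and (257,222) and the lockout at (250,193). The vial is at (307,218), the dispenser at (392,205) with the tube at (390,224), and the blue look-alike at (205,338). Next I'll measure the keys.

```bash
cat > h.py <<'E'
import numpy as np,cv2
from scipy.spatial.transform import Rotation as R
from bench import r
def cam(n):
    c=r.calibration(n);K=np.array([[c['fx'],0,c['cx']],[0,c['fy'],c['cy']],[0,0,1]])
    return K,np.array(c['dist']),np.array(c['xyz']),R.from_quat(c['orientation']).as_matrix()
def onplane(n,uv,z):
    K,d,o,M=cam(n);p=cv2.undistortPoints(np.array(uv,float).reshape(-1,1,2),K,d)[:,0]
    v=np.c_[p[:,0],-p[:,1],-np.ones(len(p))]@M.T
    return o+v*((z-o[2])/v[:,2])[:,None]
def proj(n,P):
    K,d,o,M=cam(n);q=(np.atleast_2d(P)-o)@M*[1,-1,-1]
    return cv2.projectPoints(q,np.zeros(3),np.zeros(3),K,d)[0][:,0]
E
python3 - <<'E'
import cv2,numpy as np
for n,(x0,y0,x1,y1) in (("top",(190,165,330,260)),("scene",(300,235,440,330))):
    im=cv2.imread(f"pics/{n}0.png")[y0:y1,x0:x1]
    g=cv2.cvtColor(im,cv2.COLOR_BGR2GRAY)
    im=cv2.resize(np.clip(im*1.6,0,255).astype('uint8'),None,fx=5.5,fy=5.5,interpolation=cv2.INTER_CUBIC);cv2.imwrite(f"pics/{n}z.png",im)
    m=(g>100).astype('uint8')
    c,_=cv2.findContours((g>(95 if n=="top" else 110)).astype('uint8'),cv2.RETR_CCOMP,cv2.CHAIN_APPROX_NONE)
    for k in c:
        if len(k)>12 and len(k)<150: print(n,cv2.fitEllipse(k),len(k),np.array(cv2.fitEllipse(k)[0])+[x0,y0])
E
```

```text
top ((119.19990539550781, 71.69924926757812), (4.456728458404541, 4.862524509429932), 59.90982437133789) 13 [309.1999054  236.69924927]
top ((122.0519027709961, 53.9143180847168), (15.334761619567871, 23.772335052490234), 77.69862365722656) 67 [312.05190277 218.91431808]
scene ((94.0565414428711, 34.63918685913086), (10.25096607208252, 18.392229080200195), 95.32295227050781) 54 [394.05654144 269.63918686]
scene ((67.2470474243164, 27.556074142456055), (10.814537048339844, 16.968509674072266), 92.72079467773438) 52 [367.24704742 262.55607414]
scene ((17.109466552734375, 41.222198486328125), (14.513015747070312, 25.635807037353516), 3.1719679832458496) 68 [317.10946655 276.22219849]
```

View pics/topz.png

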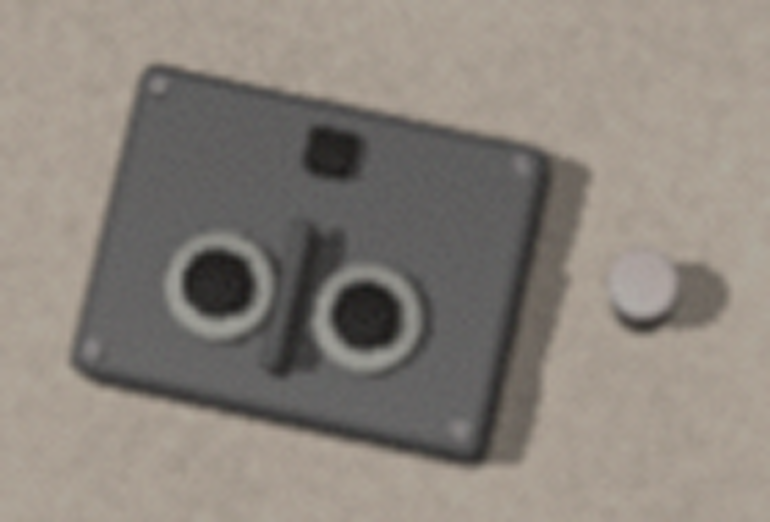

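View pics/scenez.png

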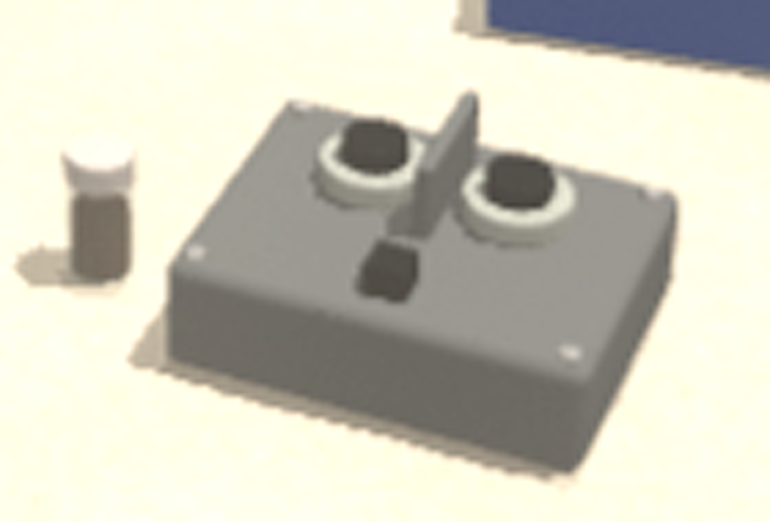

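The zoom shows both keys, the rib and the lockout clearly. I'll fit ellipses to the collars and keys in both views.

Run:
```python
from h import *
off={"top":(190,165),"scene":(300,235)}
for n,th,dk,zc in (("top",160,75,0),("scene",205,100,0)):
    g=cv2.cvtColor(cv2.imread(f"pics/{n}z.png"),cv2.COLOR_BGR2GRAY)
    def f(m,lo,hi,z,lab,area=True):
        for k in cv2.findContours(m.astype('uint8'),cv2.RETR_EXTERNAL,cv2.CHAIN_APPROX_NONE)[0]:
            a=cv2.contourArea(k)
            if lo<a<hi:
                M=cv2.moments(k); e=cv2.fitEllipse(k)
                c=(np.array(e[0])+.5)/5.5-.5+off[n]
                P=onplane(n,[c],z)[0]
                print(n,lab,a,np.round(e[1],1),np.round(c,2),np.round(P,4))
    if n=="top":
        f(g<65,800,9000,.072,"key72")
        f(g>150,3000,16000,.062,"collar62")
    else:
        f(g<90,800,9000,.072,"key72")
        f(g>185,3000,16000,.062,"collar62")
im=cv2.imread("pics/topz.png");g=cv2.cvtColor(im,cv2.COLOR_BGR2GRAY)
print("collar,key,box gray",g[285,172],g[240,220],g[283,218],g[200,200],g[30,400])
m=cv2.morphologyEx((g<135).astype('uint8'),cv2.MORPH_OPEN,np.ones((9,9)))
# side screw dots on top surface z=.05
dots=(np.array([[158,86],[521,165],[460,430],[92,349]])+.5)/5.5-.5+off["top"]
D=onplane("top",dots,.05);print(D.round(4),"mean",D.mean(0).round(4))
fx=(D[0]+D[1]-D[2]-D[3])[:2];print("yaw x",np.arctan2(fx[1],fx[0]))
fy=(D[0]+D[3]-D[1]-D[2])[:2];print("yaw y",np.arctan2(-fy[0],fy[1]))
sd=(np.array([[195,253],[570,352],[655,190],[302,105]])+.5)/5.5-.5+off["scene"]
S=onplane("scene",sd,.05);print(S.round(4),S.mean(0).round(4))
```

```text
top key72 3255.0 [62.6 66.4] [256.23 221.94] [0.4985 0.122  0.072 ]
top key72 3315.0 [62.2 68.1] [229.32 216.03] [0.5129 0.18   0.072 ]
top key72 3596.5 [ 38.3 176. ] [245.48 219.2 ] [0.505  0.1451 0.072 ]
top key72 4561.5 [167.8 179.5] [277.76 249.29] [0.4383 0.077  0.072 ]
top key72 2452.5 [52.6 60.8] [250.11 192.41] [0.5634 0.1344 0.072 ]
scene key72 2226.5 [51.6 56.9] [370.45 284.24] [0.5883 0.1398 0.072 ]
scene key72 2526.5 [49.8 65.7] [393.89 267.85] [0.5227 0.1826 0.072 ]
scene key72 2363.5 [47.9 63.7] [367.67 261.34] [0.5083 0.1251 0.072 ]
collar,key,box gray 152 141 42 97 162
[[0.5976 0.2072 0.05  ]
 [0.561  0.0612 0.05  ]
 [0.4548 0.0877 0.05  ]
 [0.4912 0.2342 0.05  ]] mean [0.5261 0.1476 0.05  ]
yaw x -0.24598712012558793
yaw y -0.24459911424741407
[[0.5599 0.0622 0.05  ]
 [0.5955 0.208  0.05  ]
 [0.4872 0.2353 0.05  ]
 [0.4517 0.0894 0.05  ]] [0.5236 0.1487 0.05  ]
```

```bash
cat > plan.py <<'E'
from h import *
MID=np.array([.5055,.1525]);YAW=-.245
def rel(z):
    s=r.read_state();M=R.from_quat(s['eef_rot']).as_matrix();p=s['ee_pos']
    d=M.T@(np.array([*MID,z])-p)*100
    yd=np.array([-np.sin(YAW),np.cos(YAW),0]);t=M.T@yd
    a=np.degrees(np.arctan2(t[2],t[1]));a=(a+90)%180-90
    print("t",s['time'],"pos",p.round(4),"q",s['eef_rot'].round(3),"toolx",M[:,0].round(4),"tooly",M[:,1].round(3),"j",s['joint_positions'].round(2))
    print("shift cm",d.round(2),"twist deg",a.round(2),"units",(a/5).round(2),"F",s['ft_force'].round(2),"w",round(s['width'],4))
E
python3 -c "
from plan import *
rel(.20)"
```

```text
t 0.1 pos [ 0.2477 -0.5734  0.2409] q [-0.692 -0.144  0.693 -0.143] toolx [-6.0e-04  1.1e-03 -1.0e+00] tooly [ 0.397 -0.918 -0.001] j [ 1.14  0.33 -0.06  1.46  0.02  1.35 -0.09]
shift cm [  4.15 -56.41 -52.45] twist deg 37.4 units 7.48 F [ 0.03  0.49 -0.58] w 0.087
```

>>> drive_tool([
  [0,-1.4,-1.3,-0.7],
  [0,-2.8,-2.6,-1.4],
  [0,-5.6,-5.2,-2.8],
  [0,-8.4,-7.8,-4.2],
  [0,-11.2,-10.4,-5.6],
  [0,-14,-13,-7],
  [0,-16.8,-15.6,-8.4],
  [0,-19.6,-18.2,-9.8],
  [0,-22.4,-20.8,-11.2],
  [0,-25.2,-23.4,-12.6],
  [0,-28,-26,-14],
  [0,-28,-26,-14],
], grip=123, force=20)

```text
time: 1.1
ee_pos: [0.3779, -0.2069, 0.2418]
eef_rot: [0.481, 0.518, -0.481, 0.518]
ft_force: [0.1, 0.4, 0.2]
width: 0.045
```

```bash
python3 -c "
from plan import *
rel(.20)"
```

```text
t 1.1 pos [ 0.3779 -0.2069  0.2418] q [ 0.481  0.518 -0.481  0.518] toolx [ 8.e-04  6.e-04 -1.e+00] tooly [0.997 0.075 0.001] j [ 0.86 -0.08 -0.44  1.92 -0.04  1.3   0.51]
shift cm [  4.21  15.41 -34.89] twist deg -71.67 units -14.33 F [0.09 0.35 0.19] w 0.045
```

>>> drive_tool([
  [0,0.7,-1.6,-0.7],
  [0,2.1,-4.8,-2.0],
  [0,3.5,-8,-3.3],
  [0,4.9,-11.2,-4.6],
  [0,6.3,-14.4,-5.9],
  [0,7.7,-17.6,-7.2],
  [0,9.1,-20.8,-8.5],
  [0,10.5,-24,-9.8],
  [0,11.9,-27.2,-11.1],
  [0,13.3,-30.4,-12.4],
  [0,14.7,-33.6,-13.7],
  [0,15.4,-34.9,-14.33],
  [2,15.4,-34.9,-14.33],
  [4.2,15.4,-34.9,-14.33],
  [4.2,15.4,-34.9,-14.33],
  [4.2,15.4,-34.9,-14.33],
])

```text
time: 2.43
ee_pos: [0.5082, 0.1435, 0.1989]
eef_rot: [0.092, 0.702, -0.092, 0.7]
ft_force: [0.5, 0.4, 0.3]
width: 0.0451
```

Run:
```python
from plan import *
rel(.115)
for n,(x0,y0,x1,y1) in (("top",(170,130,330,260)),("scene",(280,180,440,300))):
    im=r.camera(n)[y0:y1,x0:x1,::-1]
    cv2.imwrite(f"pics/{n}1.png",cv2.resize(np.clip(im*1.6,0,255).astype('uint8'),None,fx=4.5,fy=4.5,interpolation=cv2.INTER_CUBIC))
```

```text
t 2.4333 pos [0.5082 0.1435 0.1989] q [ 0.092  0.702 -0.092  0.7  ] toolx [-2.6e-03 -2.0e-04 -1.0e+00] tooly [ 0.258  0.966 -0.001] j [ 0.38  0.25 -0.84  1.74  0.19  1.25  0.8 ]
shift cm [ 8.39  0.81 -0.47] twist deg -0.93 units -0.19 F [0.46 0.35 0.28] w 0.0451
```

View pics/scene1.png

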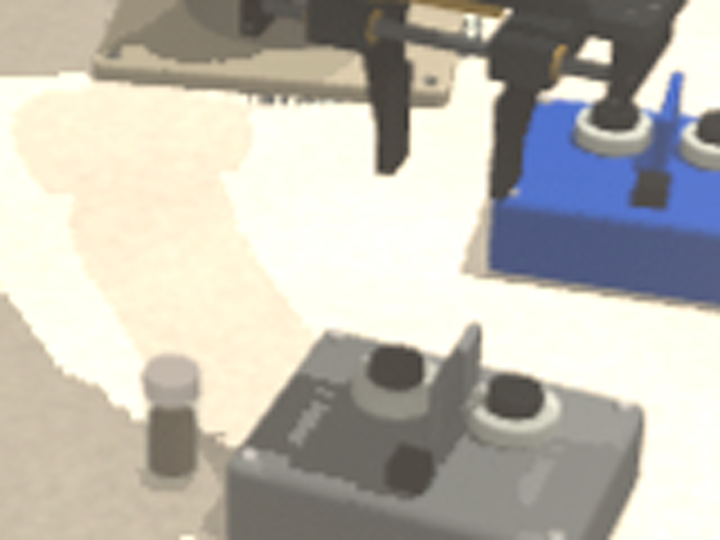

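The scene view shows the two fingers above the station at crop pixels (390,170) and (505,190), with their spacing parallel to the keys. I'll lower to just above the rib and correct the offset.

>>> drive_tool([
  [1,0.3,-0.2,-0.1],
  [3,0.8,-0.5,-0.2],
  [5,0.8,-0.5,-0.2],
  [7,0.8,-0.5,-0.2],
  [8.4,0.8,-0.5,-0.2],
  [8.4,0.8,-0.5,-0.2],
  [8.4,0.8,-0.5,-0.2],
  [8.4,0.8,-0.5,-0.2],
])

```text
time: 3.2
ee_pos: [0.5066, 0.1533, 0.1167]
eef_rot: [0.086, 0.701, -0.086, 0.702]
ft_force: [-1.1, 0.3, 0.3]
width: 0.0454
```

Run:
```python
from plan import *
rel(.095)
for n,(x0,y0,x1,y1) in (("top",(170,130,330,260)),("scene",(300,180,460,300))):
    im=r.camera(n)[y0:y1,x0:x1,::-1]
    cv2.imwrite(f"pics/{n}2.png",cv2.resize(np.clip(im*1.6,0,255).astype('uint8'),None,fx=4.5,fy=4.5,interpolation=cv2.INTER_CUBIC))
```

```text
t 3.2 pos [0.5066 0.1533 0.1167] q [ 0.086  0.701 -0.086  0.702] toolx [ 1.6e-03  4.0e-04 -1.0e+00] tooly [0.241 0.97  0.001] j [ 0.33  0.34 -0.82  1.83  0.28  1.09  0.74]
shift cm [ 2.17 -0.1  -0.09] twist deg 0.07 units 0.01 F [-1.07  0.28  0.26] w 0.0454
```

View pics/scene2.png

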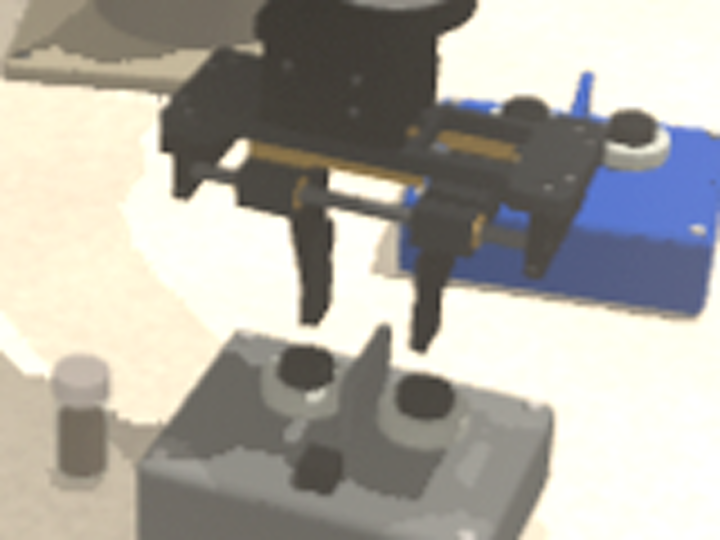

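View pics/top2.png

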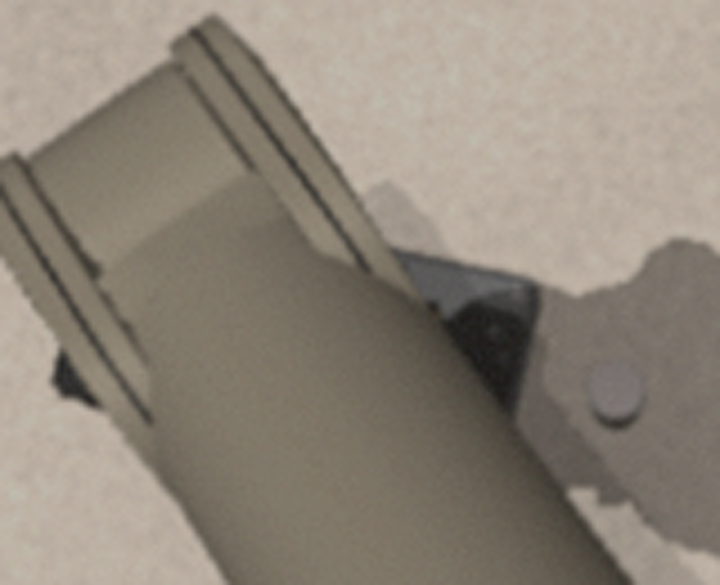

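The fingers straddle the rib over the keys. In the scene view the tips are about 110 px apart and the keys about 122 px, so I'll widen slightly and come down to about 4 mm above the key tops.

>>> drive_tool([
  [0,-0.1,-0.1,0],
  [0.5,-0.1,-0.1,0],
  [1,-0.1,-0.1,0],
  [1.5,-0.1,-0.1,0],
  [2.0,-0.1,-0.1,0],
  [2.0,-0.1,-0.1,0],
  [2.0,-0.1,-0.1,0],
], grip=112)

```text
time: 3.88
ee_pos: [0.5045, 0.1521, 0.0951]
eef_rot: [0.086, 0.702, -0.086, 0.702]
ft_force: [1.2, -0.1, -0.8]
width: 0.0486
```

Run:
```python
from plan import *
rel(.085)
n,(x0,y0,x1,y1)="scene",(340,220,440,295)
im=r.camera(n)[y0:y1,x0:x1,::-1]
cv2.imwrite(f"pics/{n}3.png",cv2.resize(np.clip(im*2.,0,255).astype('uint8'),None,fx=8,fy=8,interpolation=cv2.INTER_CUBIC))
```

```text
t 3.8833 pos [0.5045 0.1521 0.0951] q [ 0.086  0.702 -0.086  0.702] toolx [-9.e-04 -1.e-04 -1.e+00] tooly [ 0.241  0.97  -0.   ] j [ 0.32  0.37 -0.81  1.85  0.3   1.05  0.72]
shift cm [1.01 0.06 0.09] twist deg 0.06 units 0.01 F [ 1.24 -0.08 -0.78] w 0.0486
```

View pics/scene3.png

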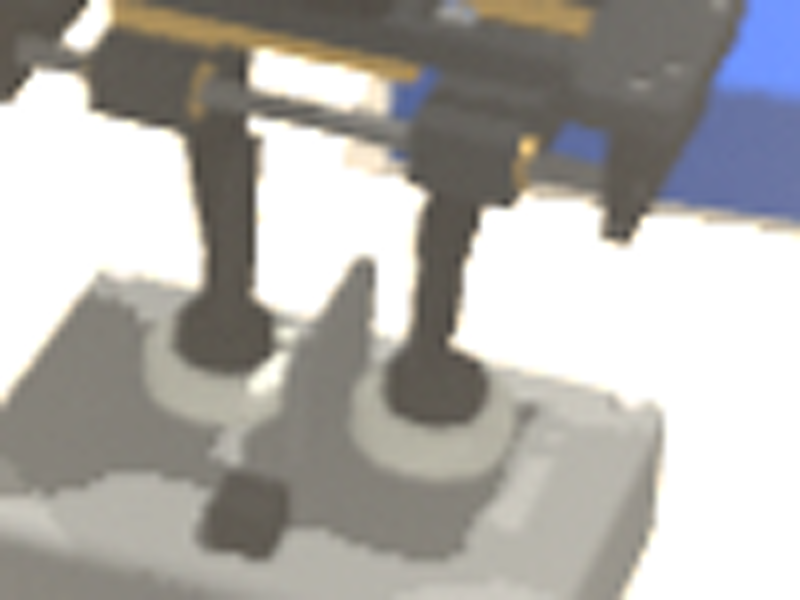

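Each finger now stands centred over its own key, at (225,310) and (435,350) in the crop, with the rib between them. I'll press both.

>>> drive_tool([
  [0.2,0.05,0.1,0],
  [0.4,0.05,0.1,0],
  [0.6,0.05,0.1,0],
  [0.8,0.05,0.1,0],
  [1.0,0.05,0.1,0],
  [1.05,0.05,0.1,0],
  [1.05,0.05,0.1,0],
  [1.05,0.05,0.1,0],
])

```text
time: 4.6
ee_pos: [0.5063, 0.1525, 0.0857]
eef_rot: [0.086, 0.701, -0.086, 0.702]
ft_force: [-1.9, -1.6, 9.2]
width: 0.0491
```

Run:
```python
from plan import *
rel(.085)
n="scene"; f=r.camera(n)
(x0,y0,x1,y1)=(340,220,440,295)
b=lambda im:cv2.resize(np.clip(im[:,:,::-1]*1.6,0,255).astype('uint8'),(400,300),interpolation=cv2.INTER_CUBIC)
cv2.imwrite(f"pics/{n}4.png",np.hstack([b(f[y0:y1,x0:x1]),b(f[215:320,180:320])]))
```

```text
t 4.6 pos [0.5063 0.1525 0.0857] q [ 0.086  0.701 -0.086  0.702] toolx [ 1.e-03 -2.e-04 -1.e+00] tooly [0.242 0.97  0.   ] j [ 0.31  0.38 -0.8   1.86  0.32  1.04  0.71]
shift cm [ 0.07 -0.01 -0.08] twist deg 0.05 units 0.01 F [-1.93 -1.57  9.21] w 0.0491
```

View pics/scene4.png

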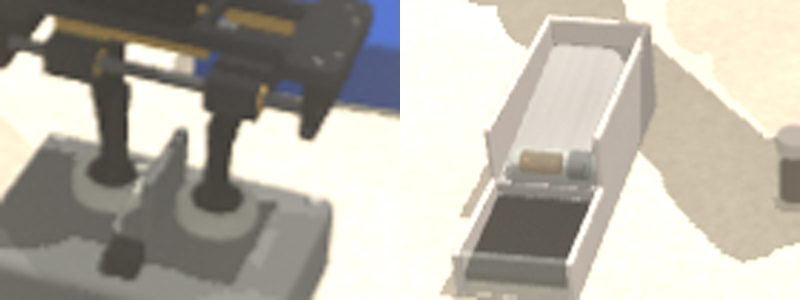

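Both keys are down (9.2 N in total) and the tube is rolling, now at the lip of the ramp. I'll press a touch firmer and hold.

>>> drive_tool([
  [0.1,0,-0.03,0],
  [0.1,0,-0.03,0],
  [0.1,0,-0.03,0],
  [0.1,0,-0.03,0],
  [0.1,0,-0.03,0],
  [0.1,0,-0.03,0],
  [0.1,0,-0.03,0],
  [0.1,0,-0.03,0],
  [0.1,0,-0.03,0],
  [0.1,0,-0.03,0],
  [0.1,0,-0.03,0],
  [0.1,0,-0.03,0],
  [0.1,0,-0.03,0],
  [0.1,0,-0.03,0],
  [0.1,0,-0.03,0],
  [0.1,0,-0.03,0],
  [0.1,0,-0.03,0],
  [0.1,0,-0.03,0],
  [0.1,0,-0.03,0],
  [0.1,0,-0.03,0],
])

```text
time: 6.32
ee_pos: [0.5063, 0.1525, 0.0854]
eef_rot: [0.086, 0.701, -0.086, 0.702]
ft_force: [-4.8, -1.7, 16.2]
width: 0.0488
```

Run:
```python
from plan import *
rel(.085)
n="scene"; f=r.camera(n);t=r.camera("top")
b=lambda im:cv2.resize(np.clip(im[:,:,::-1]*1.6,0,255).astype('uint8'),(400,300),interpolation=cv2.INTER_CUBIC)
cv2.imwrite(f"pics/{n}5.png",np.vstack([np.hstack([b(f[220:295,340:440]),b(f[215:320,180:320])]),np.hstack([b(t[130:265,300:480]),b(t[120:300,150:390])])]))
```

```text
t 6.3167 pos [0.5063 0.1525 0.0854] q [ 0.086  0.701 -0.086  0.702] toolx [ 1.7e-03 -6.0e-04 -1.0e+00] tooly [ 0.242  0.97  -0.   ] j [ 0.31  0.38 -0.8   1.86  0.32  1.03  0.71]
shift cm [ 0.04 -0.02 -0.08] twist deg 0.04 units 0.01 F [-4.82 -1.71 16.2 ] w 0.0488
```

View pics/scene5.png

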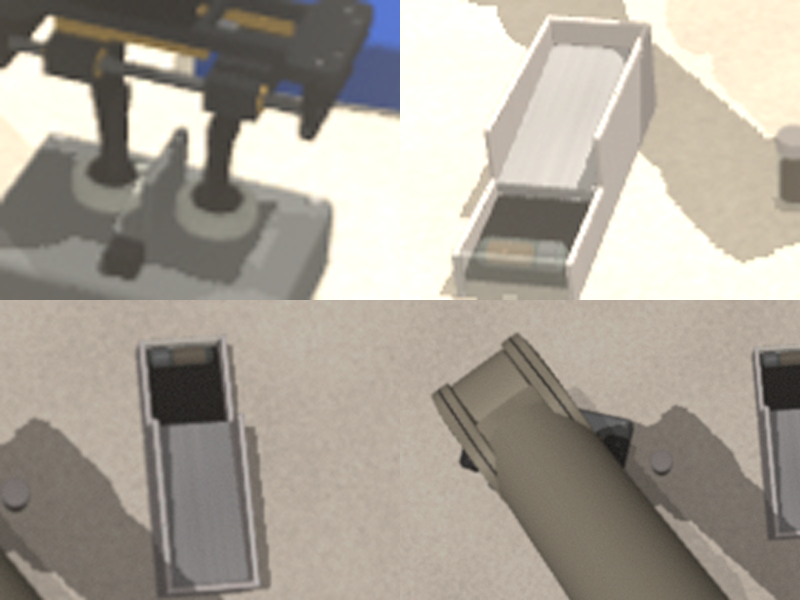

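The tube lies in the catch tray against the end wall, and 16 N on the tool shows both keys are at their stops. I'll hold a little longer, then lift straight up.

>>> drive_tool([
  [0,0,0,0],
  [0,0,0,0],
  [0,0,0,0],
  [0,0,0,0],
  [0,0,0,0],
  [0,0,0,0],
  [-0.4,0,0,0],
  [-0.8,0,0,0],
  [-1.2,0,0,0],
  [-2,0,0,0],
  [-4,0,0,0],
  [-6,0,0,0],
  [-8,0,0,0],
  [-10,0,0,0],
  [-12,0,0,0],
  [-13,0,0,0],
  [-13,0,0,0],
  [-13,0,0,0],
  [-13,0,0,0],
  [-13,0,0,0],
])

```text
time: 8.08
ee_pos: [0.505, 0.1521, 0.2127]
eef_rot: [0.086, 0.703, -0.086, 0.701]
ft_force: [0.2, 0.3, -0.0]
width: 0.0487
```

Run:
```python
from plan import *
rel(.085)
n="scene"; f=r.camera(n);t=r.camera("top")
b=lambda im:cv2.resize(np.clip(im[:,:,::-1]*1.6,0,255).astype('uint8'),(400,300),interpolation=cv2.INTER_CUBIC)
cv2.imwrite(f"pics/{n}6.png",np.vstack([np.hstack([b(f[235:310,330:430]),b(f[215:320,180:320])]),np.hstack([b(t[130:265,300:480]),b(f)])]))
tz=cv2.cvtColor(t[145:185,362:405],cv2.COLOR_RGB2GRAY)
P=onplane("top",[[400.5,257],[372,155],[382,154]],.035);print(P.round(3))
```

```text
t 8.0833 pos [0.505  0.1521 0.2127] q [ 0.086  0.703 -0.086  0.701] toolx [-2.e-03 -5.e-04 -1.e+00] tooly [ 0.242  0.97  -0.001] j [ 0.37  0.23 -0.85  1.72  0.18  1.27  0.81]
shift cm [12.77  0.06  0.06] twist deg 0.06 units 0.01 F [ 0.23  0.26 -0.03] w 0.0487
[[ 0.417 -0.192  0.035]
 [ 0.651 -0.139  0.035]
 [ 0.652 -0.162  0.035]]
```

View pics/scene6.png

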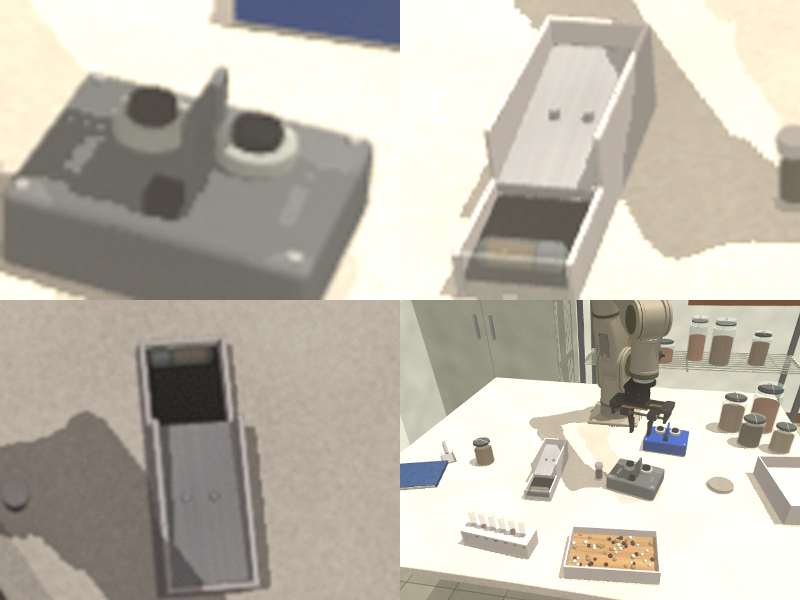

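The keys and both pins are back up, the tube is at rest in the tray, and the gripper is clear with about 0 N on the tool. I'm handing in.

```bash
python3 -c "
from bench import r
print(r.close_job())"
```

```text
the job is handed in; nothing more can be done
None
```

The tube is in the catch tray and the job is handed in, at about 8.2 s on the robot's clock. No verdict was reported.

- **Measuring:** I located the grey station in both views. The point midway between the keys was at about (0.5055, 0.1525), with a yaw of -0.245 rad. The two views agreed to about 2–3 mm.
- **Pressing:** I set the fingers about 49 mm apart, straddling the rib, and pressed both keys together. The force on the tool was 9 N at first and 16 N at the hard stops. I kept both keys down until the tube had rolled into the tray, then lifted straight up.
- **Last checks:** The pictures show both keys and both dispenser pins up. The tube lies in the tray against its end wall, in the same place as in the earlier picture. The vial, jar and dish look undisturbed, but I judged that by eye and did not measure it. The gripper is about 0.13 m above the keys, with about 0 N on the tool.
- **Disagreements:** One approach move ended about 10 mm short of its target, and I corrected that before coming down. No other check failed. The key travel and the tube's exact tray position were judged from force, height and pictures, as there are no direct readings of them.

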